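# Seat the dial rose on a boiler control panel

### The arm

A 6-joint arm with a two-finger parallel gripper is mounted at the origin on the work surface. World frame = base frame: x ahead of the robot, y to its left, z up, the work surface at z = 0. Lengths are in mm, angles in degrees, forces in N, time in s.
With the tool pointing down it reaches from about 275 to 725 mm from the base axis. Payload 15.9 kg.
Tool frame: the origin (TCP) lies midway between the tips of the shut fingers; the grasp point (between the pads) lies 19 mm behind it; z points along the fingers, y is the direction in which the jaws open and shut (so a half turn about z gives the same grasp; the last joint's range is limited). The gripper opens to 85 mm and grips with 20 to 120 N. Pads are 22 mm wide; open, the fingers measure 114 mm over their backs; the gripper's body (76 mm by 85 mm) begins 54 mm behind the grasp point. The pads swing forward as they close: fully open they stand 13 mm farther back than shut.
Start: joints at [0, 12.198, -1.971, 75.831, 0, 90], TCP at [499.985, -0, 231.306] pointing down, gripper open.
Joint ranges: [-170.91, 170.91], [-42.67, 98.43], [-65.05, 77.54], [-120.47, 116.71], [-90, 82.35], [-180, 180]. Speed limits (degrees/s): [108.29, 108.29, 136.94, 147.25, 180, 180].

### API

Orientations are given as [roll, pitch, yaw] about the fixed x, y, z axes, in that order (R = Rz(yaw) Ry(pitch) Rx(roll)).
In Python, from cell import * gives the robot as it stands.
- The arm moves only by the shell command python3 -m creep 'ROWS' [OPENING] [FORCE]. ROWS is JSON, a list that holds one entry, the list of rows, each a list of 4 numbers: the shift along the tool's x, y, z in cm, then the turn about the tool's z in degrees. A call has 1 to 12 rows; each row is the pose to reach, as a shift and turn from the pose commanded when the call began, along the tool's axes at that moment; what a row does not reach only later rows make up. A row lasts 1/8 s, in which the tool goes at most 62.5 mm and 10.7 degrees, less where a joint would pass 70% of its speed; a pose out of reach is approached as far as the arm can. A call with a gripper value outside its range is refused whole. OPENING is the gripper command: -1 is shut, 1 is fully open, values between are in proportion, set as the call begins (- or left out, the last holds). The fingers move at their own pace and stop on an object; FORCE is the grip in N (left out, the last holds). Time passes only in rows, so rows that repeat a pose let the fingers close. It gives the time, the measured TCP pose, the force and the opening at its end, in the units of the state.
- observe(): the state, without advancing time (a new reading comes with each control period).
- read_camera(name): name is "scene" or "side" or "wrist"; returns a dict with "img" (480x640x3 uint8, red, green, blue), "intrinsics" (3x3 intrinsics, pixels), "k1" (the pictures are not rectified: a ray, as slopes to the right and down, at radius r is drawn at 1 + k1 r^2 times it, then the intrinsics apply), "origin" and "attitude" of the camera in the world; the wrist camera has in their place "hand_eye" (4x4, takes a point from camera to tool coordinates, whose origin is the TCP and whose axes are the flange's). Camera axes: x right, y up, looking along -z (the intrinsics and any distortion apply to the point x, -y, -z); pixel columns grow to the right and rows downward; lengths in mm; the calibration is good to about 2 mm. A picture is of the moment at which its call begins: read the wrist's pose just before it. There is no depth.
- finish_job(): hands the job in, once; it reports no verdict.
The state is a dict: "time": time; "joint_positions": joint angles; "qvel": joint speeds; "effort": joint torques, N m; "position": TCP position; "tcp_rot": TCP orientation; "force": force on the tool from outside, world axes, zero at the start; "wrist_torque": the same for the moment, N m; "finger_gap": finger opening in mm.
Only numpy, scipy, OpenCV 4.12 (cv2) and the standard library are available. Lean on these libraries where they do the work, as an engineer would, in place of code of your own. Each camera call takes 0.05 s, during which the arm holds its last target. There are 200 camera calls.

### The job

The boiler's control panel lies face up on the bench, and one of its two dial roses (the notched grey discs) still stands proud on its bare spindle. With a fingertip, turn that rose (its raised stop lug gives the finger something to push on) until the notch in its rim is over the locating pin, then press it down until it sits fully home, flat on the panel. Only turn and press it, do not pull it up off the spindle; leave the finished control and everything else on the bench as they are, and take the hand clear.

Things in the scene. Friction and masses are not known exactly. Their poses are not given: they have to be found in the camera images.
- panel: white boiler control panel, 170 (x) x 440 (y) x 45 mm (z), fixed, face up; origin at the centre of its underside, face 45 mm above the bench. Along it from -y: flat display, spindle with the loose rose (axis at x 0, y -60 mm), finished control (axis at x 0, y +60 mm: seated rose with its knob, top 80 mm above the bench), pressure gauge (y +165 mm, 62 mm across, 7 mm high)
- rose: the loose dial rose: grey plastic disc, 90 mm across, 5 mm thick; origin on its axis at its underside, z up, x from the axis towards the notch (V-sided, 9 mm deep, 12 mm wide at the rim). It turns either way without end stops, takes about 0.05 N m and stays where it is left. It starts at any angle at least 0.6 rad off the pin
- spindle (a point): tip of the rose's fixed upright steel spindle, 6 mm across, 24 mm above the panel's face; round it on the rose is a flat collar 18 mm across, 2 mm high
- rose_gap (a joint): height of the rose's underside over the panel's face (m): about 0.009 at the start, 0 when seated flat. A friction fit holds it at any height; it slides down under about 6 N (press anywhere on the disc: the hub keeps it level). Off the pin it stops at about 0.007, on top of the pin; with the notch over the pin it goes right down
- notch (a point): middle of the notch, at the height of the rose's upper face, 44 mm from the axis
- lug (a point): middle of the top of the rose's stop lug: a rib on its upper face opposite the notch, 10 mm high, 10 mm wide, reaching from 20 to 44 mm from the axis (this point is at 32 mm)
- pin (a point): tip of the fixed steel locating pin for the rose: 7 mm across, round-nosed, standing 7 mm above the panel's face, 44 mm from the spindle's axis on the panel's +x side, so that its outer half shows beyond the rose's rim. The seated rose has 2.5 mm of play either way round it
- fitted_pointer (a point): tip of the pointer on the finished control's black knob (35 mm across, 28 mm high), 15.5 mm from its axis, top face; the knob turns easily and is to be left as it is
- spare_knob: loose black control knob, 35 mm across and 28 mm high, standing in front of the panel; origin at the centre of its underside
- screwdriver: loose screwdriver, 180 mm long, lying in front of the panel; origin under its middle, handle towards its -x
- board: loose green circuit board, 85 x 120 mm, parts up to 29 mm high, lying behind the panel; origin at the centre of its underside
- valve: loose brass valve body, 38 mm across, 56 mm high, standing behind the panel; origin at the centre of its underside
- tray: loose grey tray of screws, 110 x 150 x 30 mm, to the right of the panel; origin at the centre of its underside
- meter: loose black multimeter, 165 x 82 x 46 mm, to the left of the panel; origin at the centre of its underside
- reel: loose reel, 60 mm across, 42 mm high, at one side of the panel; origin at the centre of its underside
- jar: loose small amber jar, 52 mm across, 50 mm high, at one side of the panel; origin at the centre of its underside

How it is judged (in metres and radians):
On the way, in this order (a step that is already met when the one before it is completed fails the run):
1. the rose is turned so that its notch is over the pin (horizontal distance between notch and pin below 0.0045 m), for 0.02 s.
2. the rose is pressed home, flat on the panel (value of joint rose_gap below 0.0015 m), for 0.2 s.
At the end, for the whole second after the job is handed in: the rose lies flat on the panel (gap under 1.5 mm) and still, with its notch around the pin (middle of the notch within 6 mm of the pin, seen from above) (value of joint rose_gap below 0.0015 m and horizontal distance between notch and pin below 0.006 m and linear speed of rose below 0.01 m/s and angular speed of rose below 0.1 rad/s); the robot touches nothing.
It fails at once if the rose is pulled up off its seat on the spindle (underside more than 14 mm over the panel's face) (value of joint rose_gap above 0.014 m).
It fails at once if the finished control's knob is turned (pointer moved more than 5 mm) (distance of fitted_pointer from where it was at the start of the episode above 0.005 m).
It fails at once if another thing on the bench is moved or lifted by more than 20 mm (distance of any of spare_knob, screwdriver, board, valve, tray, meter, reel, jar from where it was at the start of the episode above 0.02 m).
It also fails if it takes over 48 s, if anything falls off the work surface, if the arm or the gripper's body presses on something with over 40 N, if the wrist force passes 120 N, or if a joint passes its speed limit or range.

## Working session

There is one attempt and no reset: what is moved stays moved. The work goes in short steps, Python scripts to look and compute and a shell command to move; the robot and the scene stay as the last step left them, time stands still between calls to the robot, and variables do not carry over. Pictures are saved under pics/ and viewed, about 8 in all and at most 12, crops included, and the job is handed in when it is done.

```bash
mkdir -p pics; ls; cat > h.py <<'E'
from cell import *
import numpy as np, cv2
from scipy.spatial.transform import Rotation as R
def snap(name,fn=None):
    s=observe(); c=read_camera(name)
    if fn: cv2.imwrite('pics/'+fn,c['img'][:,:,::-1])
    return s,c
E
python3 - <<'E'
from h import *
for n in ('scene','wrist'):
    s,c=snap(n,n+'0.png')
    print({k:v for k,v in c.items() if k!='img'})
print(s)
E
```

```text
pics
{'intrinsics': array([[545.36777813,   0.        , 316.34110108],
       [  0.        , 545.36777813, 239.69399282],
       [  0.        ,   0.        ,   1.        ]]), 'k1': -0.04257510155418306, 'origin': array([1192.2650323 ,  590.41221377, 1126.31399137]), 'attitude': array([ 3.89547955e+01, -4.12142504e-02,  1.31931601e+02])}
{'intrinsics': array([[334.02153751,   0.        , 320.130559  ],
       [  0.        , 334.02153751, 236.0591865 ],
       [  0.        ,   0.        ,   1.        ]]), 'k1': -0.062468558173129254, 'hand_eye': array([[ 5.54378624e-04,  9.62845771e-01,  2.70051318e-01,
         6.79991107e+01],
       [ 9.99999689e-01, -6.85071790e-04,  3.89703796e-04,
        -4.17464831e-01],
       [ 5.60229192e-04,  2.70051018e-01, -9.62845851e-01,
        -1.42459750e+02],
       [ 0.00000000e+00,  0.00000000e+00,  0.00000000e+00,
         1.00000000e+00]])}
{'time': 0.05, 'joint_positions': array([-1.51097343e-03,  1.22254812e+01, -2.00559117e+00,  7.58290868e+01,
        2.00540256e-03,  9.00003516e+01]), 'qvel': array([-0.04167369,  0.01255855,  0.08242955,  0.00224071,  0.02215722,
        0.04667509]), 'effort': array([-2.99324631e-05, -6.87949204e+01,  4.88338387e+01,  1.21234241e-02,
        6.05825448e-05,  9.17450598e-05]), 'position': array([ 4.99699942e+02, -2.13154073e-03,  2.30828576e+02]), 'tcp_rot': array([-1.79939841e+02, -2.00503225e-03,  8.99981353e+01]), 'force': array([-0.0515387 ,  0.23601987,  0.0466988 ]), 'wrist_torque': array([0.00329507, 0.00917777, 0.01359155]), 'finger_gap': 85.73128037288409}
```

View pics/scene0.png

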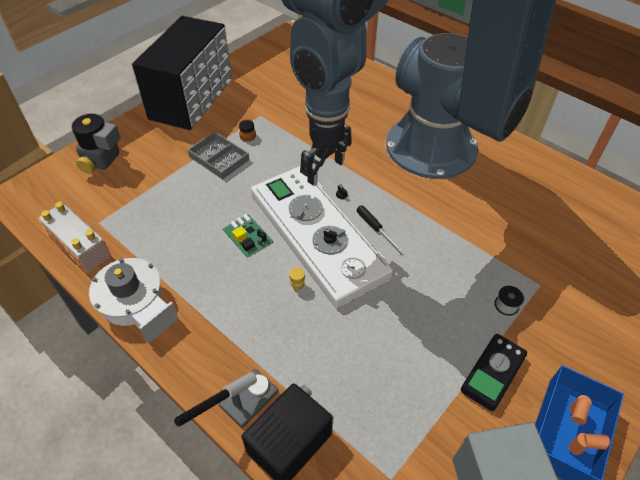

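View pics/wrist0.png

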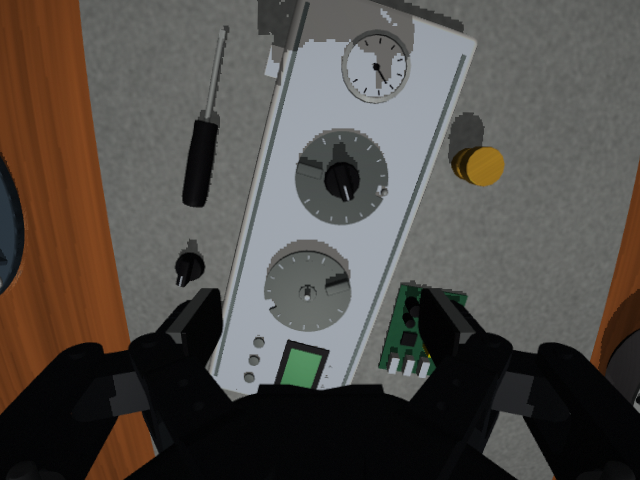

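The scene image shows the loose rose near (306,208) and the finished control at (330,238). In the wrist image the loose rose is at (308,291), its lug at (338,285) and its notch at about (272,305). I'll zoom in for precise pixels.

```bash
python3 - <<'E'
from h import *
i=cv2.imread('pics/wrist0.png')[225:345,240:400]
cv2.imwrite('pics/crop1.png',cv2.resize(i,None,fx=5,fy=5,interpolation=cv2.INTER_CUBIC))
E
```

```text
(no output)
```

View pics/crop1.png

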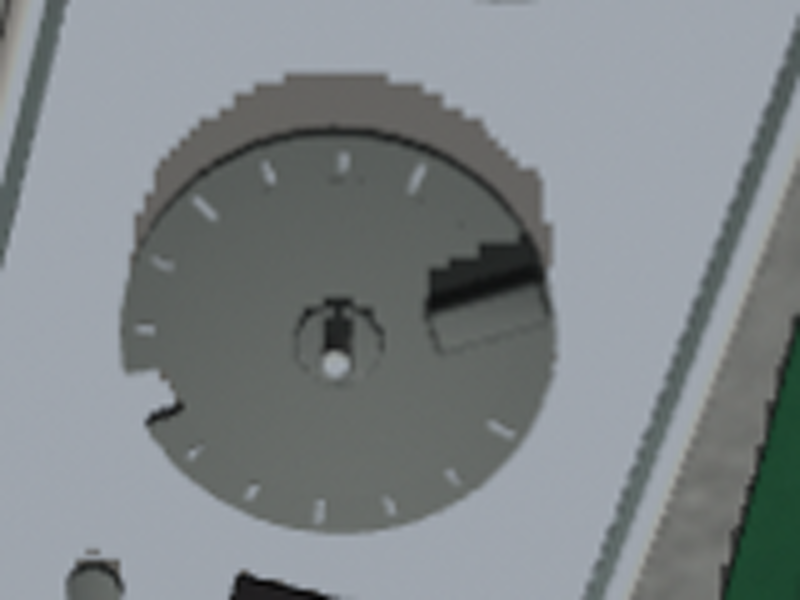

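The crop shows the spindle tip at (336,364), the lug top centred near (490,318), the notch at about (160,392) on the left and no clearly visible pin on the right. I'll compute the geometry from these.

```bash
cat >> h.py <<'E'
def ray(c,s,uv):
    K=c['intrinsics'];u=np.array([[uv]],float)
    p=cv2.undistortPoints(u,K,np.array([c['k1'],0,0,0,0.]))[0,0]
    d=np.array([p[0],-p[1],-1.])
    if 'hand_eye' in c:
        T=np.array(c['hand_eye']);Rt=R.from_euler('xyz',s['tcp_rot'],degrees=True).as_matrix()
        return Rt@T[:3,3]+s['position'],Rt@T[:3,:3]@d
    A=R.from_euler('xyz',c['attitude'],degrees=True).as_matrix()
    return np.array(c['origin']),A@d
def at(c,s,uv,z):
    o,d=ray(c,s,uv); return (o+d*(z-o[2])/d[2])
def proj(c,s,P):
    T=np.array(c['hand_eye']);Rt=R.from_euler('xyz',s['tcp_rot'],degrees=True).as_matrix()
    q=T[:3,:3].T@(Rt.T@(np.array(P)-s['position'])-T[:3,3])
    x,y=q[0]/-q[2],-q[1]/-q[2];f=1+c['k1']*(x*x+y*y);K=c['intrinsics']
    return K[0,0]*x*f+K[0,2],K[1,1]*y*f+K[1,2]
E
python3 - <<'E'
from h import *
s,c=snap('wrist')
cr=lambda x,y:(240+(x+.5)/5-.5,225+(y+.5)/5-.5)
sp=at(c,s,cr(336,364),69);lug=at(c,s,cr(490,318),69);no=at(c,s,cr(160,392),59)
fk=at(c,s,(342,178),80);ga=at(c,s,(376,67),52);fp=at(c,s,(383,192),52)
for n,p in zip('sp lug notch fk gauge fpin'.split(),(sp,lug,no,fk,ga,fp)):print(n,p.round(1),(p-sp)[:2].round(1),np.hypot(*(p-sp)[:2]).round(1))
ang=lambda v:np.degrees(np.arctan2(v[1],v[0]))
print('panel yaw',ang(fk-sp)-90,ang(ga-sp)-90,ang(ga-fk)-90,'fpin',ang(fp-fk),'lug',ang(lug-sp),'notch',ang(no-sp))
y=np.radians(ang(ga-sp)-90)
pin=sp+[44*np.cos(y),44*np.sin(y),-17];print('pin',pin,proj(c,s,pin))
E
```

```text
sp [485.7 -81.1  69. ] [0. 0.] 0.0
lug [516.4 -71.   69. ] [30.6 10.1] 32.3
notch [448.6 -92.5  59. ] [-37.2 -11.4] 38.9
fk [518.1  38.3  80. ] [ 32.3 119.4] 123.7
gauge [548.6 134.   52. ] [ 62.9 215.1] 224.1
fpin [559.7  22.1  52. ] [ 74.  103.2] 127.0
panel yaw -15.15897845076175 -16.290076221590738 -17.68230839431571 fpin -21.177889648870558 lug 18.176759446161586 notch -162.88664846681735
pin [527.95209339 -93.45026889  52.        ] (np.float64(347.4241715438146), np.float64(300.87154107353723))
```

```bash
python3 -m creep '[[[-3,0.9,4,10],[-6,1.8,8,20],[-9.72,2.7,12,30],[-9.72,2.7,13.1,40],[-9.72,2.7,13.1,50],[-9.72,2.7,13.1,60],[-9.72,2.7,13.1,70],[-9.72,2.7,13.1,72],[-9.72,2.7,13.1,72],[-9.72,2.7,13.1,72]]]' -1 30
python3 - <<'E'
from h import *
s,c=snap('wrist','w1.png');print(s['joint_positions'],s['position'],s['tcp_rot'],s['finger_gap'],s['time'])
import pickle;pickle.dump((s,c),open('w1.pkl','wb'))
E
```

```text
time: 1.4
position: [527.0, -97.2, 100.3]
tcp_rot: [-180.0, 0.0, 18.1]
force: [0.3, -0.1, -0.6]
finger_gap: -0.2
[-1.04490659e+01  1.98029513e+01 -1.11323232e+01  5.90672969e+01
 -2.74438297e-05  1.51411846e+02] [526.97270976 -97.18429861 100.28479482] [-1.79998794e+02  2.27098713e-03  1.81390883e+01] -0.21497092334370588 1.4
```

View pics/w1.png

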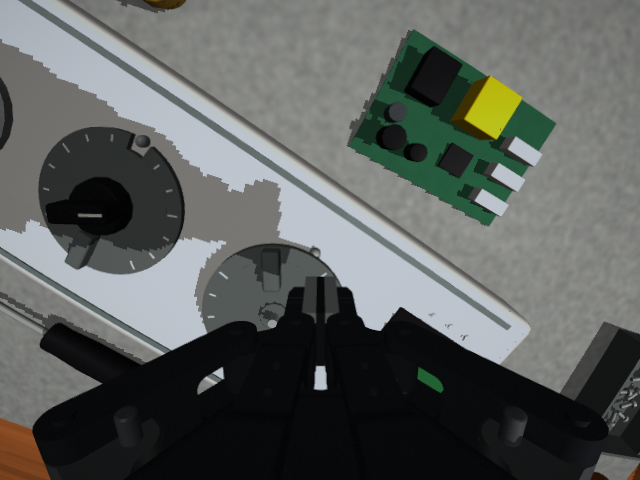

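The picture shows the pin at (316,250), the lug top centred near (271,262) and the spindle tip at (272,323). The fingertip is at x 303–340, with its backs at 288–355.

```bash
python3 - <<'E'
from h import *
import pickle;s,c=pickle.load(open('w1.pkl','rb'))
ang=lambda v:np.degrees(np.arctan2(v[1],v[0]))
sp=at(c,s,(272,323),69);lug=at(c,s,(271,263),69);pin=at(c,s,(316,250),52)
fp=at(c,s,(142,141),52);fk=at(c,s,(100,205),80)
print(sp,lug,pin,fp,fk);print(ang(lug-sp),ang(pin-sp),np.hypot(*(pin-sp)[:2]),np.hypot(*(lug-sp)[:2]),ang(fk-sp)-90,ang(fp-pin)-90)
P=s['position']
for z in (100,110):
  print(z,[ (at(c,s,(u,290),z)-P).round(1) for u in (288,303,340,355)])
i=c['img'][225:325,255:385][:,:,::-1]
cv2.imwrite('pics/crop2.png',cv2.resize(i,None,fx=6,fy=6,interpolation=cv2.INTER_CUBIC))
E
```

```text
[486.01658437 -81.17119308  69.        ] [521.9248936 -70.4552155  69.       ] [531.5657792  -93.31934948  52.        ] [562.09115987  19.39308632  52.        ] [528.7808782  20.7841193  80.       ]
16.616477791800502 -14.933418823070529 47.14134972324111 37.47317503508215 -22.755201172184286 -15.153639905196371
100 [array([-3. , 14.5, -0.3]), array([-0.9,  7.9, -0.3]), array([ 4.5, -8.5, -0.3]), array([  6.7, -15.2,  -0.3])]
110 [array([ 1.7, 15. ,  9.7]), array([3.7, 8.8, 9.7]), array([ 8.7, -6.4,  9.7]), array([ 10.7, -12.6,   9.7])]
```

View pics/crop2.png

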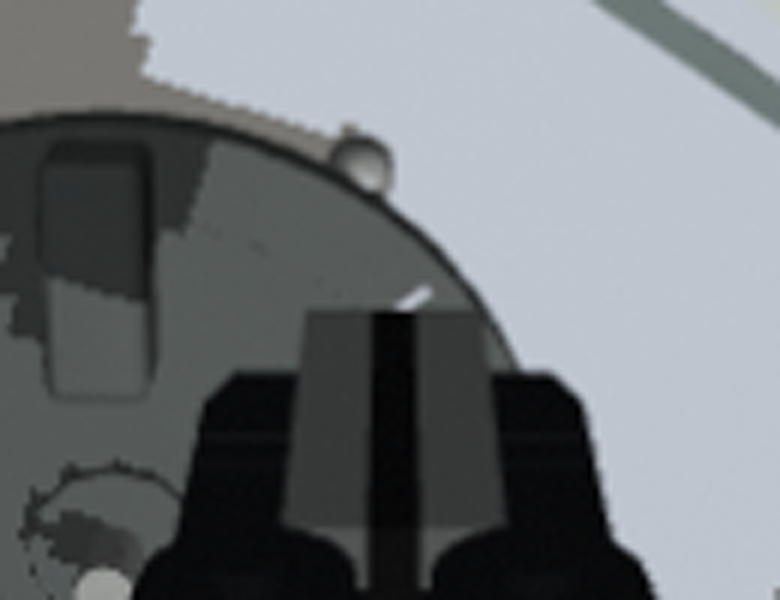

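```bash
python3 -m creep '[[[0,0,1.5,0],[0,0,2.8,0],[0,0,3.5,0],[0,0,3.8,0],[0,0,3.8,0],[0,-0.5,3.8,0],[0,-1,3.8,0],[0,-1,3.8,0]]]'
python3 - <<'E'
from h import *
s=observe();Rt=R.from_euler('xyz',s['tcp_rot'],degrees=True).as_matrix()
p=(Rt.T@(s['position']-[485.8,-81.1,0]))[:2];print(p)
for f in range(10,121,10):
    a=-np.radians(f);q=np.array([[np.cos(a),-np.sin(a)],[np.sin(a),np.cos(a)]])@p-p
    print([round(q[0]/10,2),round(q[1]/10,2),0,-f],end=',')
E
```

```text
time: 2.45
position: [523.9, -87.2, 62.5]
tcp_rot: [180.0, -0.0, 18.0]
force: [-0.1, -0.4, -0.4]
finger_gap: 0.0
[34.30449927 17.62609079]
[np.float64(0.25), np.float64(-0.62), 0, -10],[np.float64(0.4), np.float64(-1.28), 0, -20],[np.float64(0.42), np.float64(-1.95), 0, -30],[np.float64(0.33), np.float64(-2.62), 0, -40],[np.float64(0.12), np.float64(-3.26), 0, -50],[np.float64(-0.19), np.float64(-3.85), 0, -60],[np.float64(-0.6), np.float64(-4.38), 0, -70],[np.float64(-1.1), np.float64(-4.83), 0, -80],[np.float64(-1.67), np.float64(-5.19), 0, -90],[np.float64(-2.29), np.float64(-5.45), 0, -100],[np.float64(-2.95), np.float64(-5.59), 0, -110],[np.float64(-3.62), np.float64(-5.61), 0, -120],
```

```bash
python3 -m creep '[[[0.25,-0.62,0,-10],[0.4,-1.28,0,-20],[0.42,-1.95,0,-30],[0.33,-2.62,0,-40],[0.12,-3.26,0,-50],[-0.19,-3.85,0,-60],[-0.6,-4.38,0,-70],[-1.1,-4.83,0,-80],[-1.67,-5.19,0,-90],[-2.29,-5.45,0,-100],[-2.95,-5.59,0,-110],[-3.62,-5.61,0,-120]]]'
python3 -m creep '[[[0,0,0,0],[0,0,0,0]]]'
python3 - <<'E'
from h import *
s,c=snap('wrist','w2.png');print(s['joint_positions'],s['position'],s['tcp_rot'],s['force'],s['wrist_torque'])
import pickle;pickle.dump((s,c),open('w2.pkl','wb'))
E
```

```text
time: 3.95
position: [472.2, -45.4, 62.5]
tcp_rot: [180.0, 0.0, 138.3]
force: [0.7, 1.7, -0.6]
finger_gap: -0.2
time: 4.2
position: [472.4, -45.5, 62.4]
tcp_rot: [180.0, 0.0, 137.8]
force: [-0.2, -0.5, -0.2]
finger_gap: 0.6
[-5.50212585e+00  1.51204800e+01 -2.37374460e+01  5.11244749e+01
 -4.53144915e-05  3.67344760e+01] [472.41558663 -45.5063886   62.41556549] [1.79989510e+02 1.41313206e-02 1.37763397e+02] [-0.19648787 -0.48654738 -0.20668282] [-0.05289798 -0.01405972  0.00092605]
```

View pics/w2.png

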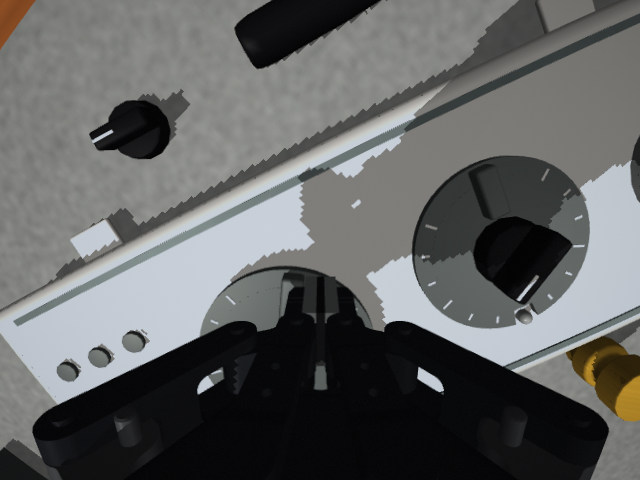

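The lug stands against the left side of the finger, with its outer end at about u 283–303, v 273.

```bash
python3 - <<'E'
from h import *
import pickle;s,c=pickle.load(open('w2.pkl','rb'))
A=np.array([485.8,-81.1,0])
for z in (67,69):
  for uv in ((283,273),(293,273),(303,273)):
    q=at(c,s,uv,z)-A;print(z,uv,np.hypot(*q[:2]).round(1),np.degrees(np.arctan2(q[1],q[0])).round(1))
i=c['img'][255:335,260:380][:,:,::-1]
cv2.imwrite('pics/crop3.png',cv2.resize(i,None,fx=6,fy=6,interpolation=cv2.INTER_CUBIC))
E
```

```text
67 (283, 273) 46.7 137.4
67 (293, 273) 46.9 131.9
67 (303, 273) 47.6 126.6
69 (283, 273) 47.5 137.1
69 (293, 273) 47.7 131.8
69 (303, 273) 48.4 126.7
```

View pics/crop3.png

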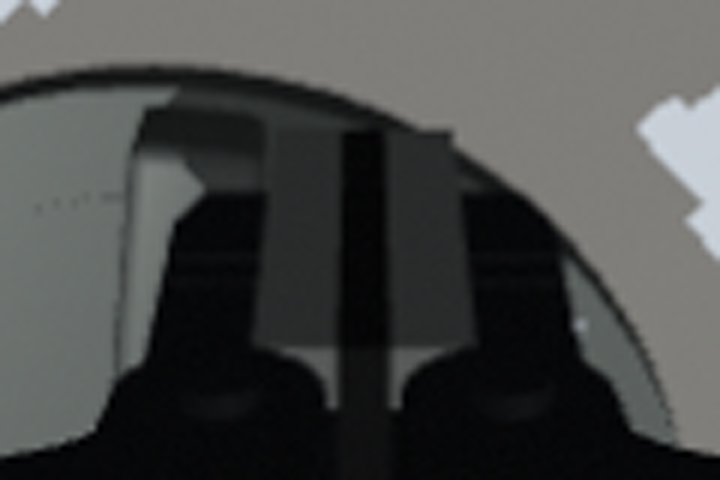

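Contact is confirmed: the lug is at about 131° and needs to reach about 164.6°. I'll turn it another 33.5°, then back off and rise.

```bash
python3 -m creep '[[[0.25,-0.62,0,-10],[0.4,-1.28,0,-20],[0.43,-1.65,0,-25.5],[0.42,-1.95,0,-30],[0.4,-2.19,0,-33.5],[0.4,-2.19,0,-33.5],[0.4,-2.19,0,-33.5]]]'
python3 -m creep '[[[0,0.6,0,0],[0,0.6,-2,0],[0,0.6,-3.8,0],[0,0.6,-3.8,0]]]'
python3 - <<'E'
from h import *
s=observe();print(s['joint_positions'])
Rt=R.from_euler('xyz',s['tcp_rot'],degrees=True).as_matrix()
print((Rt.T@(np.array([494,-112,100])-s['position']))/10)
E
```

```text
time: 5.12
position: [454.6, -59.1, 62.3]
tcp_rot: [-180.0, -0.0, 171.4]
force: [1.0, 0.7, 0.4]
finger_gap: 0.1
time: 5.62
position: [456.3, -52.9, 101.2]
tcp_rot: [180.0, 0.1, 171.5]
force: [-0.5, 0.3, -0.2]
finger_gap: 0.3
[-6.61857315e+00  1.12658415e+01 -2.25519608e+01  5.60659114e+01
  1.64736876e-03  1.90690607e+00]
[-4.6063351  -5.2821121   0.12649143]
```

```bash
python3 -m creep '[[[-1.5,-1.5,0,10],[-3,-3,0,20],[-4.6,-5.3,0,30],[-4.6,-5.3,0,40],[-4.6,-5.3,0,50],[-4.6,-5.3,0,60],[-4.6,-5.3,0,70],[-4.6,-5.3,0,80],[-4.6,-5.3,0,90],[-4.6,-5.3,0,90],[-4.6,-5.3,0,90]]]'
python3 - <<'E'
from h import *
s,c=snap('wrist','w3.png');print(s['position'],s['tcp_rot'])
import pickle;pickle.dump((s,c),open('w3.pkl','wb'))
E
```

```text
time: 7.0
position: [492.9, -112.3, 99.9]
tcp_rot: [-180.0, -0.0, 81.7]
force: [0.3, 1.0, -0.0]
finger_gap: 0.0
[ 492.86871362 -112.25002232   99.86273958] [-1.79966535e+02 -1.73628864e-03  8.17254264e+01]
```

View pics/w3.png

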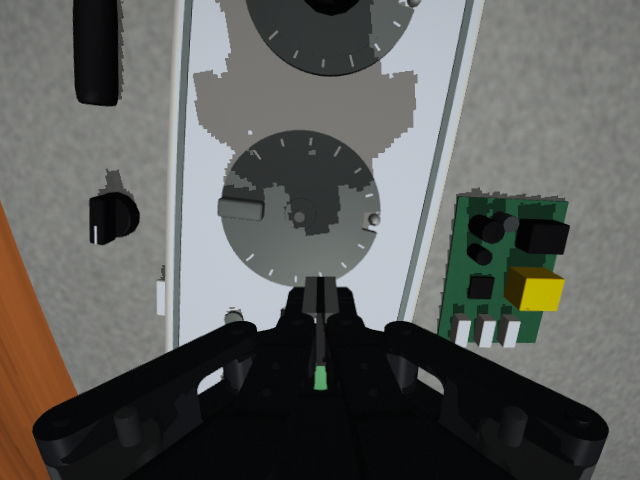

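The pin (373,219) shows centred in the notch, so I'll press here.

```bash
python3 -m creep '[[[0,0,2,0],[0,0,3.5,0],[0,0,4.1,0],[0,0,4.4,0],[0,0,4.6,0],[0,0,4.8,0],[0,0,4.9,0],[0,0,5.0,0],[0,0,5.0,0],[0,0,5.0,0]]]'
```

```text
time: 8.3
position: [493.2, -112.3, 50.7]
tcp_rot: [180.0, -0.0, 81.5]
force: [-1.7, 2.5, 5.9]
finger_gap: 0.5
```

```bash
python3 -m creep '[[[0,0,0.1,0],[0,0,0.15,0],[0,0,0.15,0],[0,0,0.2,0],[0,0,0.2,0]]]'
```

```text
time: 8.93
position: [493.9, -112.3, 49.5]
tcp_rot: [179.9, -0.0, 81.5]
force: [-5.4, 4.3, 19.6]
finger_gap: 0.1
```

The force climbed to 20 N with z at 49.5 mm, well past the 6 N slide force, so it has bottomed. Now I'll retract and check.

```bash
python3 -m creep '[[[0,0,-0.3,0],[0,0,-1.5,0],[0,0,-5,0],[0,0,-9,0],[0,0,-9,0],[0,0,-9,0]]]'
python3 - <<'E'
from h import *
s,c=snap('wrist','w4.png');print(s['position'],s['force'])
i=c['img'][120:360,180:480][:,:,::-1]
cv2.imwrite('pics/crop4.png',cv2.resize(i,None,fx=2.5,fy=2.5,interpolation=cv2.INTER_CUBIC))
E
```

```text
time: 9.68
position: [493.0, -112.4, 138.2]
tcp_rot: [180.0, 0.0, 81.5]
force: [-0.1, -0.1, -0.4]
finger_gap: 0.3
[ 492.95882477 -112.43840868  138.21505427] [-0.10591986 -0.08600856 -0.44501826]
```

View pics/crop4.png

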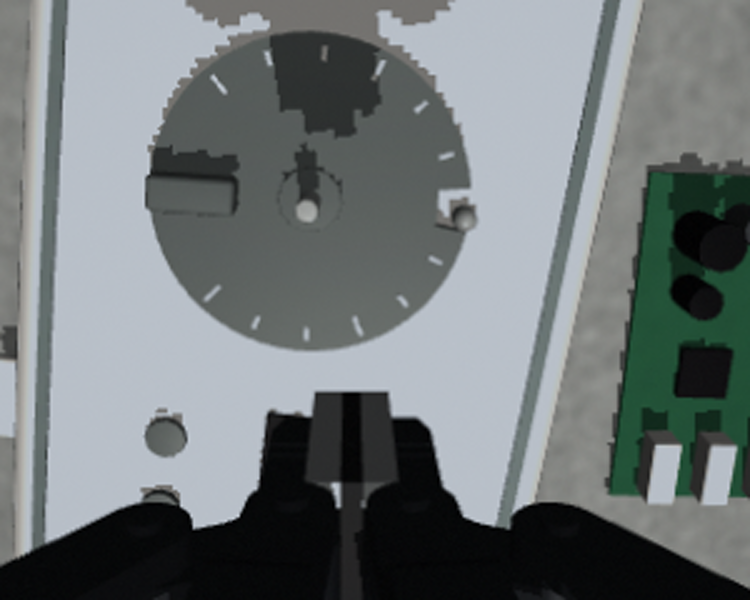

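The rose lies flat, with only a thin rim shadow. The pin sticks up through the notch at (463,215), and the hand is clear.

```bash
python3 -c "
from cell import *
print(finish_job(), observe()['time'])"
```

```text
the job is handed in; nothing more can be done
the job is handed in; nothing more can be done
```

The rose is turned onto its pin and pressed home, and the job is handed in, with the last motion at about 9.7 s of the 48 s allowed. I pushed its lug counter-clockwise by about 147° with the shut fingertip, pressed the disc down, then lifted the hand clear.

- **Seated:** pressing stopped at TCP z ≈ 49.5 mm with the force rising to about 20 N, well over the 6 N slide force. A seated rose's top should be at 50 mm. I could not read the gap joint itself.
- **Notch and pin:** the last wrist picture shows the rose flat, with the pin standing up in the notch.
- **Hand clear:** the TCP was at z ≈ 138 mm, and the force reading was about 0.
- **Finished control and other items:** I steered clear of them and felt no unexpected contact, but I did not measure them again at the end.
- **Disagreement:** my two camera estimates of the finished knob's position differed by about 20 mm, because I picked its centre roughly. I relied on the directly seen pin instead. None of the other checks failed.

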